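# Fold the desk stand flat, or prop it right up

## Task

The tilting desk stand has been left half up with something under its board. If that thing is low enough to stay there, fold the board down fully flat over it; if it is too tall for that, raise the board all the way up with its catch holding it, so that the thing can be taken out. Leave all the other things on the desk, and the thing under the board, where they are.

Things in the scene. Friction and masses are not known exactly. Their poses are not given: they have to be found in the camera images.
- board (a joint): Hinged birch board of the desk stand, 240 x 220 x 8 mm. Angle in rad: 0 flat (level), 1.02 fully up at its stop, starts at 0.52 to 0.80. Stiff hinge: stays where left, about 1 N down or 5 N up at the free edge moves it. A ratchet under its left side lets it rise freely (it can rest in notches at about 0.21, 0.39, 0.57, 0.75, 0.93) but not go down while the catch is in.
- catch (a joint): Catch lever at the left (+y) side of the stand, with a red knob. Angle in rad: 0 = in (knob leans away from the robot, ratchet holds), 0.8 = out (knob tipped towards the robot, board free both ways). Its weight keeps it in either place: it tips over at 0.36. It rocks to 0.15 by itself over a tooth. Well under 1 N flips it.
- board_edge (a point): Middle of the board's free edge, half-way through its 8 mm thickness; it is the edge towards the robot, 230 mm from the hinge axis. Site x points along the board from this edge to the hinge, y along the edge to the left, z out of the board's upper face. When flat the board's underside is 52 mm and its top 60 mm above the desk.
- hinge_mid (a point): Middle of the hinge axis, 56 mm above the desk, on the side of the stand away from the robot. Its x axis is level and points from the free edge to the hinge (away from the robot), y is the hinge axis, to the left, z up. A 24 mm high ledge runs along the hinge, on the board's upper face.
- under_mid (a point): Point on the desk under the board, midway between the side rails (180 mm apart inside), 160 mm from the hinge axis towards the robot. One thing lies within 25 mm of it at the start; nothing else is within 150 mm. A thing up to 50 mm tall can stay when the board is flat.
- catch_knob (a point): Centre of the catch's red knob, a cylinder 18 mm across and 34 mm long that lies along y (left-right); about 124 mm above the desk when in, 38 mm outside the board's left edge. There is clear space round it and above. (On the desk's right side a lamp's head hangs 370 mm above the desk, at about x 0.53, y -0.52: keep the arm clear of it.)
- catch_pivot (a point): Pivot axis of the catch, 16 mm above the desk, at the same distance out as the knob. The knob moves on an arc of 116 mm radius about it, in the stand's xz plane: 41 mm beyond the pivot (away from the robot) when in, 48 mm short of it when out.
- mug: Green mug, 86 mm across, 118 mm over its handle, 96 mm tall: too tall to stay under the flat board. Origin at its underside.
- figure: Pale blue glazed animal figure, round body with two ears, 56 mm across, 60 mm tall: too tall to stay under the flat board. Origin at its underside.
- calculator: Dark pocket calculator, 122 x 72 mm, 14 mm tall, lying flat: low enough. Origin at its underside.
- trinket_box: Small cream box with a hinged lid, 66 x 92 mm, 39 mm tall: low enough. Origin at its underside.

How it is judged:
By the outcome, as a careful person would: the job done as asked, in the order asked, and still so for the second after the job is handed in, with the robot touching nothing.
It also fails if it takes over 38 s, if anything falls off the work surface, if the arm or the gripper's body presses on something with over 40 N, if the wrist force passes 120 N, or if a joint passes its speed limit or range.

## Robot

A 6-joint arm with a two-finger parallel gripper is mounted at the origin on a cart in front of the work surface, level with it; the furniture and walls round the work are solid. World frame = base frame: x ahead of the robot, y to its left, z up, the work surface at z = 0. Lengths are in m, angles in rad, forces in N, time in s.
With the tool pointing down it reaches from about 0.425 to 0.95 m from the base axis. Payload 3.5 kg.
Tool frame: the origin (TCP) lies midway between the tips of the shut fingers; the grasp point (between the pads) lies 19 mm behind it; z points along the fingers, y is the line along which they close (so a half turn about z gives the same grasp; the last joint's range is limited). The gripper opens to 85 mm and grips with 20 to 120 N. Pads are 22 mm wide; open, the fingers measure 114 mm over their backs; the gripper's body (76 mm by 85 mm) begins 54 mm behind the grasp point. The pads swing forward as they close: fully open they stand 13 mm farther back than shut.
Start: joints at [-1.429, 0.286, 1.577, -0, 1.279, -0.15], TCP at [0.194, -0.646, 0.231] pointing down, gripper open.
Joint ranges: [-2.77, 2.77], [-0.9, 2.22], [0.21, 2.48], [-1.53, 4.67], [0.24, 2.81], [-2.84, 2.84]. Speed limits (rad/s): [2.79, 2.79, 3.14, 3.14, 3.14, 3.14].

## Interface

Orientations are given as a unit quaternion [x, y, z, w].
In Python, from plant import get_state, read_camera, ctrl gives the robot as it stands.
- The arm moves only by the shell command python3 -m crank 'ROWS' [FORCE]. ROWS is JSON, a list of rows, each a list of 3 entries, a list of its own where there are three numbers: the shift along the tool's x, y, z in mm, then the turn about the tool's z in degrees, then the closure in counts, from 0 (fully open) to 255 (shut). In form: [[[tx, ty, tz], yaw, claw], ...]. A call has 1 to 10 rows; each row is the pose to reach, as a shift and turn from the pose commanded when the call began, along the tool's axes at that moment; what a row does not reach only later rows make up. A row lasts 1/10 s, in which the tool goes at most 50 mm and 8.59 degrees, less where a joint would pass 70% of its speed; a pose out of reach is approached as far as the arm can. A call with a gripper value outside its range is refused whole. The fingers move at their own pace and stop on an object; FORCE is the grip in N (left out, the last holds). Time passes only in rows, so rows that repeat a pose let the fingers close. It gives the time, the measured TCP pose, the force, the opening and the grip force at its end, in the units of the state.
- get_state(): the state, without advancing time (a new reading comes with each control period).
- read_camera(name): name is "side" or "top" or "wrist"; returns a dict with "frame" (420x560x3 uint8, blue, green, red), "range_z" (420x560 float32, m along the optical axis (not along the pixel's ray), 0 where there is no reading), "vfov" (degrees; the focal length in pixels is half the picture's height over the tangent of half this angle, whatever the lens; pixels are square), "cx", "cy" (the principal point, pixels), "k1" (the pictures are not rectified: a ray, as slopes to the right and down, at radius r is drawn at 1 + k1 r^2 times it, then the intrinsics apply), "origin" and "orientation" of the camera in the world. Camera axes: x right, y down, z forward; pixel columns grow to the right and rows downward; lengths in m; the calibration is good to about 2 mm. A picture is of the moment at which its call begins.
- ctrl.sign_off(): hands the job in; it is judged then, once.
The state is a dict: "time": time; "qpos": joint angles; "dq": joint speeds; "joint_efforts": joint torques, N m; "eef_pos": TCP position; "tcp_rot": TCP orientation; "contact_force": force on the tool from outside, world axes, zero at the start; "wrist_torque": the same for the moment, N m; "opening": opening from 0.0 (shut) to 1.0 (fully open); "finger_force": force on a finger pad.
Only numpy, scipy, OpenCV 4.12 (cv2) and the standard library are available. Lean on these libraries where they do the work, as an engineer would, in place of code of your own. Each camera call takes 0.05 s, during which the arm holds its last target. There are 200 camera calls.

## Working session

There is one attempt and no reset: what is moved stays moved. The work goes in short steps, Python scripts to look and compute and a shell command to move; the robot and the scene stay as the last step left them, time stands still between calls to the robot, and variables do not carry over. Pictures are saved under pics/ and viewed, at most 10 in all, crops included, and the job is handed in when it is done.

```bash
ls; mkdir -p pics; cat > h.py <<'E'
import numpy as np, cv2
from scipy.spatial.transform import Rotation as R
from plant import get_state, read_camera, ctrl
def pts(c):
    """world points (H,W,3) from range; nan where none"""
    f=210/np.tan(np.radians(c["vfov"]/2))
    K=np.array([[f,0,c["cx"]],[0,f,c["cy"]],[0,0,1.]])
    u,v=np.meshgrid(np.arange(560.),np.arange(420.))
    p=np.stack([(u-c["cx"])/f,(v-c["cy"])/f],-1)
    q=p.copy()
    for _ in range(20): q=p/(1+c["k1"]*(q**2).sum(-1,keepdims=True))
    d=np.concatenate([q,np.ones((420,560,1))],-1)*c["range_z"][...,None]
    d[c["range_z"]<=0]=np.nan
    return d@R.from_quat(c["orientation"]).as_matrix().T+np.array(c["origin"])
E
python3 - <<'E'
from h import *
a=[]
for n in("side","top"):
    c=read_camera(n);a.append(c["frame"]);np.savez(f"{n}.npz",**c)
    print(n,c["origin"],R.from_quat(c["orientation"]).as_matrix()[:,2],c["vfov"],c["k1"])
    cv2.imwrite(f"pics/{n}0.png",c["frame"])
    P=pts(c);h=cv2.cvtColor(c["frame"],cv2.COLOR_BGR2HSV)
    m=((h[...,0]<8)|(h[...,0]>172))&(h[...,1]>150)&(h[...,2]>80)
    n_,l,s,ce=cv2.connectedComponentsWithStats(m.astype(np.uint8))
    for i in range(1,n_):
        if s[i,4]>20: print(s[i],np.nanmedian(P[l==i],0))
print(get_state())
E
```

```text
pics
side [0.21847621 1.00146232 0.92467769] [ 0.24743817 -0.76556037 -0.5938785 ] 47.15755678025517 -0.05144922516730627
[303  89  10  11  68] [ 0.70754648 -0.76249684  0.11293666]
[299 105  14  14 121] [ 0.70376187 -0.75383422  0.04786681]
[211 122   7  13  42] [ 1.02252514 -0.52434176  0.01860234]
[276 131  25  16 134] [ 0.70396228 -0.50908701  0.04487156]
[155 153   9  15  71] [ 1.10342179 -0.25138287  0.01853178]
[292 169   6   8  36] [ 0.57264437 -0.16317898  0.13339174]
[152 227  12   6  40] [0.91388992 0.0822784  0.00956994]
[ 96 259   7  11  73] [0.99522397 0.25895077 0.0031261 ]
top [ 0.40349986 -0.0359929   1.44296256] [ 1.29573421e-01 -6.46211120e-05 -9.91569828e-01] 45.85815976475659 -0.11724137867658939
[338  42  28  14 174] [ 1.10779874 -0.25938163  0.01905143]
[449  68   7   6  24] [ 1.03686195 -0.56620734  0.02205223]
[440  70   9   8  37] [ 1.02417798 -0.54238041  0.02297589]
[416  73  23  13  84] [ 1.01108374 -0.49939271  0.01521535]
[178  80  13  11  81] [0.99712588 0.25961877 0.00356016]
[236 105  12   8  57] [0.91781663 0.07996872 0.00847742]
[432 154  27  41 33
[... 244 characters left out ...]
rray([-1.42898585e+00,  2.87119355e-01,  1.57805655e+00,  2.18925764e-05,
        1.27859545e+00, -1.50031021e-01]), 'dq': array([-9.75443362e-05, -1.16084702e-03, -2.62008604e-03,  4.20618402e-04,
       -8.96833723e-05,  2.24868620e-04]), 'joint_efforts': array([ 5.44045379e-04, -4.07299554e+01, -2.93697506e+01, -1.34118841e-04,
        3.45938519e-03,  1.45521722e-05]), 'eef_pos': array([ 0.19413573, -0.64585062,  0.23004326]), 'tcp_rot': array([ 9.89372318e-01,  1.45400239e-01,  1.49562661e-05, -1.08929413e-03]), 'contact_force': array([-0.21731047,  0.01835025, -1.23166409]), 'wrist_torque': array([0.01925051, 0.03838882, 0.01935761]), 'finger_force': 0.0, 'opening': 1.0029363472150767}
```

View pics/side0.png

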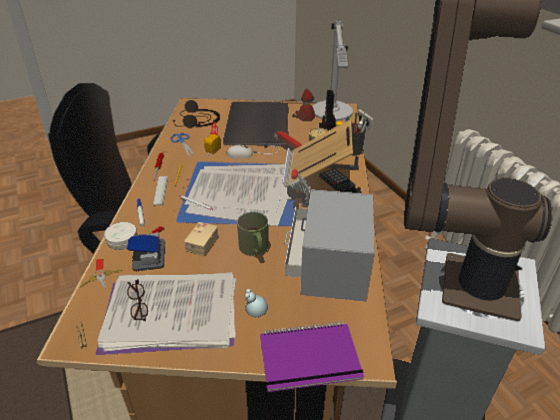

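View pics/top0.png

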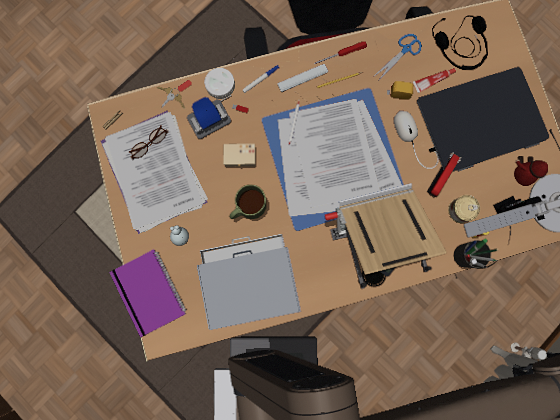

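The side picture shows the stand at (320,155), with the red knob at (295,173). A dark keyed thing shows at the board's near side, at about (340,180). The mug (253,230), figure (257,303) and box (201,238) are elsewhere on the desk. In the top picture the board is at (390,230) and the knob at (331,216). I'll enlarge both views and measure the board.

```bash
python3 - <<'E'
from h import *
s=dict(np.load("side.npz"));t=dict(np.load("top.npz"))
a=cv2.resize(s["frame"][110:215,265:385],None,fx=4.4,fy=4.4,interpolation=cv2.INTER_CUBIC)[:460,:400*2]
b=cv2.resize(t["frame"][175:295,315:455],None,fx=3.85,fy=3.85,interpolation=cv2.INTER_CUBIC)
cv2.imwrite("pics/s1.png",a);cv2.imwrite("pics/t1.png",b)
P=pts(t)
# board: birch-coloured pts above desk
reg=np.zeros((420,560),bool);reg[180:285,325:455]=1
for z0,z1 in((.06,.3),):
    h=cv2.cvtColor(t["frame"],cv2.COLOR_BGR2HSV)
    m=reg&(P[...,2]>z0)&(P[...,2]<z1)&(h[...,2]>130)&(h[...,1]>40)&(h[...,1]<170)
    Q=P[m]
    for _ in range(8):
        c=np.median(Q,0) if 0 else Q.mean(0); n=np.linalg.svd(Q-c,full_matrices=False)[2][2]; n*=np.sign(n[2])
        Q2=P[m]; Q=Q2[abs((Q2-c)@n)<.006]
    print(len(Q2),len(Q),"c",c,"n",n,"tilt",np.arccos(n[2]),"yaw of tilt dir",np.degrees(np.arctan2(n[1],n[0])))
    u=-n.copy();u[2]=0;u/=np.linalg.norm(u)  # horizontal direction towards hinge? (n leans)
    ix=np.argwhere(m&(abs((P-c)@n)<.006))
    print(ix.min(0),ix.max(0))
    # full plane extents in board frame
    xb=np.cross(np.cross(n,[0,0,1.]),n);xb/=np.linalg.norm(xb); yb=np.cross(n,xb)
    A=(Q-c)@xb;B=(Q-c)@yb
    print("up dir",xb,"A",np.percentile(A,[0,1,99,100]),"yb",yb,"B",np.percentile(B,[0,1,99,100]))
    print("free edge mid top", c+xb*np.percentile(A,99.5)+yb*(B.min()+B.max())/2, "low end",c+xb*A.min()+yb*(B.min()+B.max())/2)
E
```

```text
4880 4834 c [ 0.53103093 -0.33032133  0.12948843] n [0.54661799 0.13142048 0.8270051 ] tilt 0.5970368743208602 yaw of tilt dir 13.51874101800971
[191 340] [273 445]
up dir [-0.80409169 -0.19332353  0.56219443] A [-0.12692317 -0.11728611  0.10700865  0.10979482] yb [ 0.23376341 -0.97229351  0.        ] B [-0.1096617  -0.10658154  0.10780924  0.11191492]
free edge mid top [ 0.4447004  -0.35223604  0.19003202] low end [ 0.63335216 -0.30687949  0.05813293]
```

View pics/s1.png

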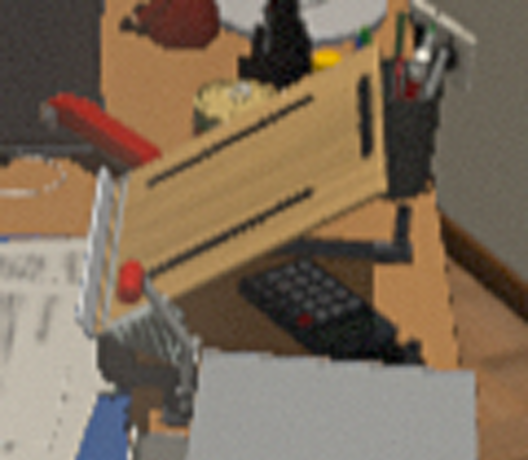

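View pics/t1.png

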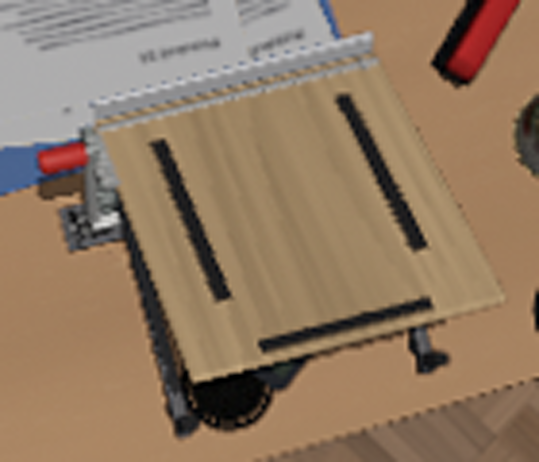

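The enlarged side view shows a black keyed slab with a red key under the board, at about crop (320,305). The top crop shows a round black thing at (230,395) below the near-left corner. I'll measure both from the range data before deciding.

```bash
python3 - <<'E'
from h import *
s=dict(np.load("side.npz"));t=dict(np.load("top.npz"))
hx=np.array([.97229,.23376,0]);hy=np.array([-.23376,.97229,0])
# hinge: board mid plane (4mm under top), from free edge 230 along
n=np.array([.54662,.13142,.82700]);up=np.array([-.80409,-.19332,.56219])
e=np.array([.4447,-.35224,.19003])-.004*n; H=e-.23*up; print("edge",e,"hinge",H)
print("tilt from edge height",np.arcsin((e[2]-.056)/.23))
U=H-.16*hx;U[2]=0;print("under",U)
Ps=pts(s);Pt=pts(t)
def dark(c): 
    return c["frame"].max(-1)<75
m=dark(s);m[:160]=0;m[195:]=0;m[:,:312]=0;m[:,365:]=0
for nm,P,m in(("side",Ps,m),):
    n_,l,st,ce=cv2.connectedComponentsWithStats(m.astype(np.uint8))
    for i in range(1,n_):
        if st[i,4]>20:
            Q=P[l==i]; L=np.stack([(Q-U)@hx,(Q-U)@hy,Q[:,2]],-1)*1000
            print(nm,st[i],"under-frame mm",np.nanpercentile(L,[2,50,98],axis=0).round())
m=dark(t);m[:272]=0;m[292:]=0;m[:,:355]=0;m[:,392:]=0
n_,l,st,ce=cv2.connectedComponentsWithStats(m.astype(np.uint8))
for i in range(1,n_):
    if st[i,4]>20:
        Q=Pt[l==i]; L=np.stack([(Q-U)@hx,(Q-U)@hy,Q[:,2]],-1)*1000
        print("top",st[i],np.nanpercentile(L,[2,50,98],axis=0).round())
# heights of all pts in the under-box seen by side (not board)
for nm,P in(("side",Ps),("top",Pt)):
    L=np.stack([(P-U)@hx,(P-U)@hy,P[...,2]],-1)
    bh=.056+(.16-L[...,0])*np.tan(.6)
    k=(abs(L[...,0])<.1)&(abs(L[...,1])<.088)&(L[...,2]>.004)&(L[...,2]<bh-.025)
    print(nm,k.sum(),np.percentile(L[k]*1000,[2,50,90,100],axis=0).round())
# knob
    h=cv2.cvtColor((s if nm=="side" else t)["frame"],cv2.COLOR_BGR2HSV)
    m=((h[...,0]<8)|(h[...,0]>172))&(h[...,1]>150)&(h[...,2]>80)&(np.linalg.norm(P-np.array([.574,-.166,.13]),axis=-1)<.04)
    print("knob hinge-frame",((P[m]-H)@hx*1000).mean().round(1),((P[m]-H)@hy*1000).mean().round(1),P[m].mean(0), np.nanmax(P[m][:,2]))
# things near the stand, over desk, tall, for arm clearance
for (x,y) in [(250,285)]:
    print("gray box",Pt[y,x],Pt[250,210],Pt[310,295])
E
```

```text
edge [ 0.44251352 -0.35276568  0.186722  ] hinge [ 0.62745422 -0.30830208  0.0574183 ]
tilt from edge height 0.6045070098646531
under [ 0.47188782 -0.34570368  0.        ]
side [319 160  42  33 724] under-frame mm [[-65. -95.   0.]
 [ -4.  -8.  13.]
 [ 58.  96.  39.]]
top [358 272  34  16 340] [[-74.  14.  -4.]
 [-52.  61.   3.]
 [-28. 102.  54.]]
side 679 [[-90. -87.   4.]
 [ -1.  -4.  13.]
 [ 50.  43.  17.]
 [ 94.  72.  60.]]
knob hinge-frame -20.1 154.0 [ 0.5719348  -0.16330661  0.13250177] 0.1362230007743882
top 253 [[-98. -84.   4.]
 [-56.  16.   6.]
 [-39.  75.  13.]
 [ 21.  88.  19.]]
knob hinge-frame -19.2 148.0 [ 0.57418592 -0.16891097  0.13172068] 0.13890431835429617
gray box [0.39207959 0.04438206 0.16604306] [0.48777506 0.16100096 0.07360834] [ 0.3280906  -0.07000823  0.16536413]
```

Under the board lies the flat calculator, with its top at 13 mm, so the board has to go down. The round black thing is only about 3 mm high. I'll tip the catch out first, then fold the board. Next I work out the shifts.

```bash
cat >> h.py <<'E'
H=np.array([.6275,-.3083,0]);hx=np.array([.97229,.23376,0]);hy=np.array([-.23376,.97229,0])
def W(x,y,z): return H+hx*x+hy*y+np.array([0,0,z])
def rows(*ps):
    s=get_state();Q=R.from_quat(s["tcp_rot"])
    for p in ps: print(np.round(p,3),"->",np.round(Q.inv().apply(np.array(p)-s["eef_pos"])*1000).astype(int).tolist())
E
python3 - <<'E'
from h import *
rows([.194,-.646,.27],[.37,-.25,.27],W(.025,.152,.27),W(.025,.152,.112),W(-.09,.152,.112),W(-.09,.152,.27))
E
```

```text
[ 0.194 -0.646  0.27 ] -> [0, 0, -40]
[ 0.37 -0.25  0.27] -> [282, -329, -39]
[ 0.616 -0.155  0.27 ] -> [546, -349, -39]
[ 0.616 -0.155  0.112] -> [546, -349, 119]
[ 0.504 -0.182  0.112] -> [431, -355, 119]
[ 0.504 -0.182  0.27 ] -> [431, -355, -39]
```

```bash
python3 -m crank '[[[25,-30,-40],0,255],[[55,-65,-40],0,255],[[85,-100,-40],0,255],[[115,-135,-40],0,255],[[145,-170,-40],0,255],[[175,-205,-40],0,255],[[205,-240,-40],0,255],[[235,-275,-40],0,255],[[265,-310,-40],0,255],[[282,-329,-40],0,255]]' 30; python3 - <<'E'
from h import *
rows([.37,-.25,.27],W(.025,.152,.27),W(.025,.152,.112))
E
```

```text
time: 1.1
eef_pos: [0.3701, -0.2472, 0.2709]
tcp_rot: [0.989, 0.146, 0.0, -0.0]
contact_force: [-0.4, -0.6, 0.9]
opening: 0.002
finger_force: 0.0
[ 0.37 -0.25  0.27] -> [-1, 3, 1]
[ 0.616 -0.155  0.27 ] -> [262, -17, 1]
[ 0.616 -0.155  0.112] -> [262, -17, 159]
```

```bash
python3 -m crank '[[[50,-4,0],0,255],[[95,-7,0],0,255],[[140,-10,0],0,255],[[185,-13,0],0,255],[[230,-16,0],0,255],[[262,-18,0],0,255],[[262,-18,20],0,255],[[262,-18,50],0,255],[[262,-18,50],0,255],[[262,-18,50],0,255]]'; python3 - <<'E'
from h import *
rows(W(.025,.152,.112),W(-.09,.152,.112),W(-.09,.152,.27))
c=read_camera("wrist");cv2.imwrite("pics/w1.png",c["frame"])
E
```

```text
time: 2.1
eef_pos: [0.6148, -0.1574, 0.2204]
tcp_rot: [0.989, 0.145, -0.001, -0.001]
contact_force: [0.1, -0.2, 0.9]
opening: -0.0
finger_force: 0.0
[ 0.616 -0.155  0.112] -> [2, -2, 108]
[ 0.504 -0.182  0.112] -> [-112, -8, 109]
[ 0.504 -0.182  0.27 ] -> [-113, -9, -49]
```

View pics/w1.png

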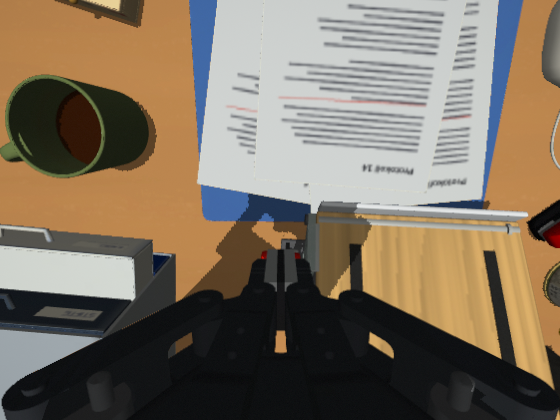

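The wrist view shows the fingertips at (280,250) with the knob's red at both sides of them, at (265,255) and (297,255). Its place along x needs a check before I go down.

```bash
python3 - <<'E'
from h import *
c=read_camera("wrist");P=pts(c);h=cv2.cvtColor(c["frame"],cv2.COLOR_BGR2HSV)
m=((h[...,0]<8)|(h[...,0]>172))&(h[...,1]>150)&(h[...,2]>80);m[:235]=0;m[290:]=0;m[:,:240]=0;m[:,320:]=0
Q=P[m];L=np.stack([(Q-H)@hx,(Q-H)@hy,Q[:,2]],-1)*1000
print(c["origin"],len(Q),np.nanpercentile(L,[2,50,98],axis=0).round())
e=get_state()["eef_pos"];print(((e-H)@hx,(e-H)@hy))
E
```

```text
[ 0.67973161 -0.13835831  0.36510273] 52 [[-15. 133. 126.]
 [-13. 160. 129.]
 [ 30. 164. 230.]]
(np.float64(0.023902759891454572), np.float64(0.1487426267122773))
```

```bash
python3 -m crank '[[[2,-3,40],0,255],[[2,-3,80],0,255],[[2,-3,107],0,255],[[2,-3,107],0,255],[[-15,-4,107],0,255],[[-30,-5,107],0,255],[[-45,-6,107],0,255],[[-60,-7,107],0,255],[[-75,-8,107],0,255],[[-90,-9,107],0,255]]'; python3 - <<'E'
from h import *
c=read_camera("side");P=pts(c);h=cv2.cvtColor(c["frame"],cv2.COLOR_BGR2HSV)
m=((h[...,0]<8)|(h[...,0]>172))&(h[...,1]>150)&(h[...,2]>80)&(np.linalg.norm(P-np.array([.54,-.17,.13]),axis=-1)<.07)
L=np.stack([(P[m]-H)@hx,(P[m]-H)@hy,P[m][:,2]],-1)*1000
print(m.sum(),L.mean(0));e=get_state()["eef_pos"];print(((e-H)@hx,(e-H)@hy),get_state()["contact_force"])
E
```

```text
time: 3.2
eef_pos: [0.528, -0.1763, 0.1183]
tcp_rot: [0.989, 0.145, 0.003, 0.002]
contact_force: [-0.5, 0.3, 0.0]
opening: -0.003
finger_force: 0.0
41 [-95.40149513 158.71585374 133.06531601]
(np.float64(-0.06764579813875653), np.float64(0.15202486083035505)) [-0.62105082 -0.85867642 -0.69702313]
```

The knob has moved from about -19 to about -100 mm, so the catch is out. Next I lift and go over the board's free end.

```bash
python3 - <<'E'
from h import *
rows(W(-.068,.152,.26),W(-.18,0,.26),W(-.18,0,.2),W(-.18,0,.06))
E
```

```text
[ 0.526 -0.176  0.26 ] -> [0, 0, -142]
[ 0.452 -0.35   0.26 ] -> [-120, 146, -142]
[ 0.452 -0.35   0.2  ] -> [-120, 146, -82]
[ 0.452 -0.35   0.06 ] -> [-121, 145, 58]
```

```bash
python3 -m crank '[[[5,0,-45],0,255],[[5,0,-90],0,255],[[0,0,-140],0,255],[[-30,35,-142],0,255],[[-60,70,-142],0,255],[[-90,110,-142],0,255],[[-120,146,-142],0,255],[[-120,146,-115],0,255],[[-120,146,-85],0,255],[[-120,146,-85],0,255]]'; python3 - <<'E'
from h import *
rows(W(-.18,0,.2),W(-.18,0,.1),W(-.18,0,.06))
E
```

```text
time: 4.25
eef_pos: [0.4524, -0.3486, 0.1974]
tcp_rot: [0.989, 0.145, -0.001, -0.002]
contact_force: [-0.2, 0.9, -1.0]
opening: -0.006
finger_force: 0.0
[ 0.452 -0.35   0.2  ] -> [0, 2, -3]
[ 0.452 -0.35   0.1  ] -> [0, 2, 97]
[ 0.452 -0.35   0.06 ] -> [0, 2, 137]
```

```bash
python3 -m crank '[[[0,0,10],0,255],[[0,0,20],0,255],[[0,0,30],0,255],[[0,0,40],0,255],[[0,0,50],0,255]]'; python3 -c "
from h import *
print(get_state()['contact_force'])"
```

```text
time: 4.75
eef_pos: [0.454, -0.3493, 0.1492]
tcp_rot: [0.989, 0.146, 0.0, 0.0]
contact_force: [-0.3, 0.2, 2.2]
opening: 0.001
finger_force: 0.8
[-0.27268257  0.19220992  2.1777666 ]
```

Low force, so the board is moving freely. I keep going down.

```bash
python3 -m crank '[[[0,0,10],0,255],[[0,0,20],0,255],[[0,0,30],0,255],[[0,0,40],0,255],[[0,0,50],0,255],[[0,0,60],0,255],[[0,0,70],0,255],[[0,0,78],0,255],[[0,0,82],0,255],[[0,0,82],0,255]]'
```

```text
time: 5.75
eef_pos: [0.4534, -0.3487, 0.0663]
tcp_rot: [0.989, 0.145, -0.0, -0.001]
contact_force: [0.2, -0.2, -0.2]
opening: -0.001
finger_force: 0.0
```

```bash
python3 -m crank '[[[0,0,3],0,255],[[0,0,5],0,255],[[0,0,7],0,255],[[0,0,8],0,255],[[0,0,8],0,255]]'
```

```text
time: 6.25
eef_pos: [0.4538, -0.3494, 0.06]
tcp_rot: [0.989, 0.145, 0.0, 0.0]
contact_force: [-1.3, 1.0, 4.4]
opening: 0.005
finger_force: 2.2
```

```bash
python3 -m crank '[[[0,0,1],0,255],[[0,0,2],0,255],[[0,0,2],0,255]]'; python3 -m crank '[[[0,0,-30],0,255],[[0,0,-75],0,255],[[0,0,-120],0,255],[[0,0,-165],0,255],[[0,0,-200],0,255],[[-30,30,-210],0,255],[[-60,70,-210],0,255],[[-90,110,-210],0,255],[[-120,150,-210],0,255],[[-120,150,-210],0,255]]'; python3 - <<'E'
from h import *
for n in("top","side"):
    c=read_camera(n);P=pts(c);cv2.imwrite(f"pics/{n}9.png",c["frame"])
    L=np.stack([(P-H)@hx,(P-H)@hy,P[...,2]],-1)
    k=(L[...,0]>-.225)&(L[...,0]<-.03)&(abs(L[...,1])<.1)&(L[...,2]>.03)&(L[...,2]<.25)
    A=np.c_[L[k][:,:2],np.ones(k.sum())];print(n,k.sum(),np.linalg.lstsq(A,L[k][:,2],rcond=None)[0],np.percentile(L[k][:,2],[2,50,98]))
    h=cv2.cvtColor(c["frame"],cv2.COLOR_BGR2HSV)
    m=((h[...,0]<8)|(h[...,0]>172))&(h[...,1]>150)&(h[...,2]>80)&(np.linalg.norm(P-np.array([.51,-.18,.12]),axis=-1)<.07)
    print("knob",m.sum(),L[m].mean(0))
E
```

```text
time: 6.55
eef_pos: [0.4539, -0.3495, 0.0599]
tcp_rot: [0.989, 0.146, -0.0, -0.0]
contact_force: [-4.3, 5.0, 12.8]
opening: 0.0
finger_force: 6.9
time: 7.55
eef_pos: [0.3789, -0.5322, 0.266]
tcp_rot: [0.99, 0.143, -0.001, 0.0]
contact_force: [0.2, 0.6, -0.1]
opening: 0.0
finger_force: 0.0
top 4862 [ 0.00120688 -0.00046092  0.06068544] [0.05464654 0.06055054 0.06651885]
knob 77 [-0.10927632  0.14851238  0.12802047]
side 1815 [ 0.00108162 -0.00287678  0.06255299] [0.05804933 0.06239065 0.0666629 ]
knob 43 [-0.10984304  0.15680757  0.12783486]
```

View pics/side9.png

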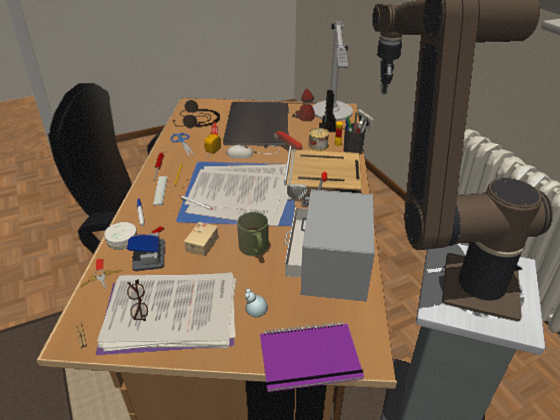

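The board lies level at (325,168), with its top at 60 mm and its slope about 0.001. The knob is out at (323,177), the other things look unmoved, and the arm is clear.

```bash
python3 -c "
from h import *
print(ctrl.sign_off())"
```

```text
the job is handed in; nothing more can be done
None
```

The thing under the board was the flat calculator, so I tipped the catch out, folded the board fully flat over it (top measured level at about 60 mm), and handed the job in with the arm clear, at about 8 s.

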